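# Seat the snack box lid and flip down its four clips

### The job

The lid of the baby's snack box lies crooked on top of its four corner pins. With its clips still open, slide it by its handle until its holes sit over the pins and it drops flat onto the rim; then flip all four side clips fully down against the box, in any order, and leave the things standing around the box undisturbed.

Things in the scene. Friction and masses are not known exactly. Their poses are not given: they have to be found in the camera images.
- box: White plastic snack box, does not move on the shelf: outer 108 (its x) x 148 (its y) x 74 mm tall, origin at the centre of its underside, yaw varies. On its rim, one near each corner at x = +-34, y = +-54 mm, stand four fixed steel pins, 8 mm thick and 7 mm tall. In front of each side it has about 60 mm of free shelf; bystanders stand off its corners, at about x = +-100, y = +-130 mm.
- seat (a point): Centre of the box's rim plane (74 mm above the shelf), axes as the box. The fully home lid has point lid_seat here.
- lid_seat (a point): Centre of the underside of the loose grey lid, a flat plate 112 (its x) x 152 (its y) x 6 mm with four through holes 13 mm wide at x = +-34, y = +-54 mm; about 0.28 kg with its clips. Axes as the lid. At the start it lies flat on top of the four pin tips (7 mm above the rim), shifted by 9 to 21 mm and turned by up to 0.1 rad against the box, its +x to the box's +x side; when the four holes are over the four pins it drops 7 mm onto the rim, with about 2.5 mm of play.
- lid_handle (a point): Centre of the lid's upright rib handle, half-way up (18 mm above the lid's underside). The rib is 50 mm long along the lid's x, 16 mm thick along its y, and rises 24 mm above the lid's upper face: pinch it from above across its thickness. Axes as the lid.
- clip_px (a joint): Angle (rad) of the hinged clip on the lid's +x edge: 0 = hanging straight down against the box's side (closed, hard stop), 1.57 = sticking straight out, more = pointing up and out; range 0 to 2.5. Flap 40 mm wide, 30 mm long from its hinge line, 4 mm thick; light friction hinge (about 1 N at its end turns it), stays where it is left.
- hinge_px (a point): Middle of the hinge line of the clip on the lid's +x edge, 3 mm above the lid's underside, 59 mm from the lid's centre. Axes as the lid, so the clip swings away from the lid towards the lid's +x.
- clip_py (a joint): Angle (rad) of the hinged clip on the lid's +y edge: 0 = hanging straight down against the box's side (closed, hard stop), 1.57 = sticking straight out, more = pointing up and out; range 0 to 2.5. Flap 40 mm wide, 30 mm long from its hinge line, 4 mm thick; light friction hinge (about 1 N at its end turns it), stays where it is left.
- hinge_py (a point): Middle of the hinge line of the clip on the lid's +y edge, 3 mm above the lid's underside, 79 mm from the lid's centre. Axes as the lid, so the clip swings away from the lid towards the lid's +y.
- clip_mx (a joint): Angle (rad) of the hinged clip on the lid's -x edge: 0 = hanging straight down against the box's side (closed, hard stop), 1.57 = sticking straight out, more = pointing up and out; range 0 to 2.5. Flap 40 mm wide, 30 mm long from its hinge line, 4 mm thick; light friction hinge (about 1 N at its end turns it), stays where it is left.
- hinge_mx (a point): Middle of the hinge line of the clip on the lid's -x edge, 3 mm above the lid's underside, 59 mm from the lid's centre. Axes as the lid, so the clip swings away from the lid towards the lid's -x.
- clip_my (a joint): Angle (rad) of the hinged clip on the lid's -y edge: 0 = hanging straight down against the box's side (closed, hard stop), 1.57 = sticking straight out, more = pointing up and out; range 0 to 2.5. Flap 40 mm wide, 30 mm long from its hinge line, 4 mm thick; light friction hinge (about 1 N at its end turns it), stays where it is left.
- hinge_my (a point): Middle of the hinge line of the clip on the lid's -y edge, 3 mm above the lid's underside, 79 mm from the lid's centre. Axes as the lid, so the clip swings away from the lid towards the lid's -y.
- cup: Bystander, loose: steel cup, 66 mm across, 80 mm tall, origin at the centre of its underside.
- duck: Bystander, loose: yellow plastic duck rattle, about 80 mm long, 62 mm wide, 79 mm tall, origin under its centre.
- corn: Bystander, loose: silicone corn teether standing on its green husk, 56 mm across, 98 mm tall, origin under its centre.
- bottle: Bystander, loose: plain clear feeding bottle, 60 mm across, 160 mm tall (the tallest thing near the box), origin under its centre.
- saucer: Bystander, loose: white ceramic saucer, 116 mm across, 18 mm high, origin under its centre.
- jar: Bystander, loose: glass jar with a steel lid, 60 mm across, 75 mm tall, origin under its centre.

How it is judged:
On the way:
1. the lid lies flat on the rim, its holes over the pins, with all four clips still open (horizontal distance between lid_seat and seat below 0.006 m and z of lid_seat in the frame of seat below 0.003 m and angle between the x axis of lid_seat and the x axis of seat, either way round below 0.1 rad and angle between lid_seat's own z axis and vertical below 0.05 rad and value of joint each of clip_px, clip_py, clip_mx, clip_my above 0.5 rad), for 0.1 s.
At the end, for the whole second after the job is handed in: The lid lies flat on the box's rim (within 3 mm of home in height, 6 mm sideways, 0.1 rad) with its holes over the pins, and all four clips hang down against the box's sides (each under 0.2 rad) (horizontal distance between lid_seat and seat below 0.006 m and z of lid_seat in the frame of seat below 0.003 m and angle between the x axis of lid_seat and the x axis of seat, either way round below 0.1 rad and angle between lid_seat's own z axis and vertical below 0.05 rad and value of joint each of clip_px, clip_py, clip_mx, clip_my below 0.2 rad); the robot touches nothing.
It fails at once if one of the bystanders is pushed away (more than 30 mm) (distance of any of cup, duck, corn, bottle, saucer, jar from where it was at the start of the episode above 0.03 m).
It fails at once if one of the bystanders is knocked over (tilted more than 0.5 rad) (angle between any of cup, duck, corn, bottle, saucer, jar's own z axis and vertical above 0.5 rad).
It also fails if it takes over 64 s, if anything falls off the work surface, if the arm or the gripper's body presses on something with over 40 N, if the wrist force passes 120 N, or if a joint passes its speed limit or range.

### The arm

A 6-joint arm with a two-finger parallel gripper is mounted at the origin on the work surface. World frame = base frame: x ahead of the robot, y to its left, z up, the work surface at z = 0. Lengths are in m, angles in rad, forces in N, time in s.
With the tool pointing down it reaches from about 0.25 to 0.725 m from the base axis. Payload 4 kg.
Tool frame: the origin (TCP) lies midway between the tips of the shut fingers; the grasp point (between the pads) lies 19 mm behind it (bot.grasp_offset is the distance from the TCP to the grasp point, in m); z points along the fingers, y is the direction in which the jaws open and shut (so a half turn about z gives the same grasp; the last joint's range is limited). The gripper opens to 85 mm and grips with 20 to 120 N. Pads are 22 mm wide; open, the fingers measure 114 mm over their backs; the gripper's body (76 mm by 85 mm) begins 54 mm behind the grasp point. The pads swing forward as they close: fully open they stand 13 mm farther back than shut.
Start: joints at [-1.161, 0.241, 0.005, 1.335, 0, 1.571], TCP at [0.199, -0.459, 0.231] pointing down, gripper open.
Joint ranges: [-2.72, 2.72], [-1.05, 1.87], [-1.09, 1.28], [-1.99, 2.15], [-1.42, 1.44], [-3.14, 3.14]. Speed limits (rad/s): [2.79, 2.79, 3.14, 3.14, 3.14, 3.14].

### API

Orientations are given as a unit quaternion [x, y, z, w].
In Python, from workcell import sensors, optics, bot gives the robot as it stands.
- The arm moves only by the tool apply_moves, never from a script. Its argument "plan" is one flat list of numbers, 6 for each row, row after row: the shift along the tool's x, y, z in m, then the turn, a rotation vector about the tool's x, y, z in rad. In form: [tx, ty, tz, ax, ay, az, tx, ty, tz, ax, ay, az, ...]. A call has 1 to 12 rows; each row is the pose to reach, as a shift and turn from the pose commanded when the call began, along the tool's axes at that moment; what a row does not reach only later rows make up. A row lasts 1/12 s, in which the tool goes at most 41.7 mm and 7.16 degrees, less where a joint would pass 70% of its speed; a pose out of reach is approached as far as the arm can. A call with a gripper value outside its range is refused whole. "grip" is the finger opening in m, from 0 to 0.0854, set as the call begins (left out, the last holds). The fingers move at their own pace and stop on an object; the grip force is fixed at half the most. Time passes only in rows, so rows that repeat a pose let the fingers close. It gives the time, the measured TCP pose, the force and the opening at its end, in the units of the state.
- sensors.get_obs(): the state, without advancing time (a new reading comes with each control period).
- optics.camera(name): name is "scene" or "top"; returns a dict with "pixels" (384x512x3 uint8, red, green, blue), "fx", "fy", "cx", "cy" (pixels), "pose" (4x4, takes a point from camera to world coordinates). Camera axes: x right, y up, looking along -z (the intrinsics and any distortion apply to the point x, -y, -z); pixel columns grow to the right and rows downward; lengths in m; the calibration is good to about 2 mm. A picture is of the moment at which its call begins. There is no depth.
- bot.job_done(): hands the job in, once; it reports no verdict.
The state is a dict: "clock": time; "joint_pos": joint angles; "joint_vel": joint speeds; "tau": joint torques, N m; "eef_pos": TCP position; "tool_rot": TCP orientation; "ft_force": force on the tool from outside, world axes, zero at the start; "ft_torque": the same for the moment, N m; "grip_width": finger opening in m.
Only numpy, scipy, OpenCV 4.12 (cv2) and the standard library are available. Lean on these libraries where they do the work, as an engineer would, in place of code of your own. Each camera call takes 0.05 s, during which the arm holds its last target.

## Working session

There is one attempt and no reset: what is moved stays moved. The work goes in short steps, Python scripts to look and compute and a tool call to move; the robot and the scene stay as the last step left them, time stands still between calls to the robot, and variables do not carry over. Pictures are saved under pics/ and viewed, and the job is handed in when it is done.

Besides the shell and the picture viewer there is one more tool, called after "Call:" as name(argument=value, ...) on one line, values as JSON. apply_moves: Moves the arm, as the interface text tells. Its arguments: {"type":"object","properties":{"plan":{"type":"array","items":{"type":"number"}},"grip":{"type":"number"}},"required":["plan"]}

```bash
mkdir -p pics; ls; python3 - <<'E'
from workcell import sensors, optics, bot
import cv2, numpy as np
o=sensors.get_obs(); print({k:np.round(v,4) for k,v in o.items()}); print(bot.grasp_offset)
for n in("scene","top"):
    c=optics.camera(n); cv2.imwrite(f"pics/{n}0.png",c["pixels"][:,:,::-1]); np.savez(f"{n}0.npz",**c)
    print(n,{k:np.round(v,4) for k,v in c.items() if k!="pixels"})
E
```

```text
pics
{'clock': np.float64(0.0), 'joint_pos': array([-1.161 ,  0.2414,  0.0037,  1.3352,  0.    ,  1.5708]), 'joint_vel': array([ 0.0001,  0.    ,  0.0015,  0.    , -0.0009, -0.0013]), 'tau': array([-1.30000e-03, -3.72312e+01,  2.52411e+01,  1.69000e-02,
       -1.00000e-04, -0.00000e+00]), 'eef_pos': array([ 0.199 , -0.458 ,  0.2304]), 'tool_rot': array([ 9.791e-01,  2.035e-01, -2.000e-04, -1.000e-03]), 'ft_force': array([0.3455, 0.7017, 0.461 ]), 'ft_torque': array([ 0.0652,  0.0103, -0.0409]), 'grip_width': np.float64(0.0851)}
0.0187
scene {'fx': np.float64(431.6788), 'fy': np.float64(431.6788), 'cx': np.float64(257.053), 'cy': np.float64(190.9272), 'pose': array([[-0.7292, -0.4221,  0.5386,  1.0475],
       [ 0.6841, -0.4695,  0.5582,  0.5475],
       [ 0.0172,  0.7755,  0.6311,  0.6809],
       [ 0.    ,  0.    ,  0.    ,  1.    ]])}
top {'fx': np.float64(390.3139), 'fy': np.float64(390.3139), 'cx': np.float64(252.1605), 'cy': np.float64(184.3114), 'pose': array([[-0.0267,  0.9949, -0.097 ,  0.4645],
       [-0.9994, -0.0285, -0.0171,  0.0397],
       [-0.0198,  0.0965,  0.9951,  1.0095],
       [ 0.    ,  0.    ,  0.    ,  1.    ]])}
```

View pics/scene0.png

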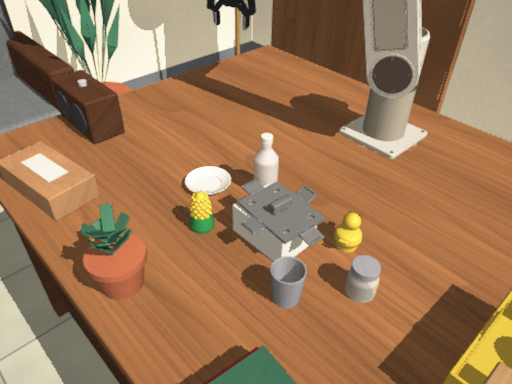

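View pics/top0.png

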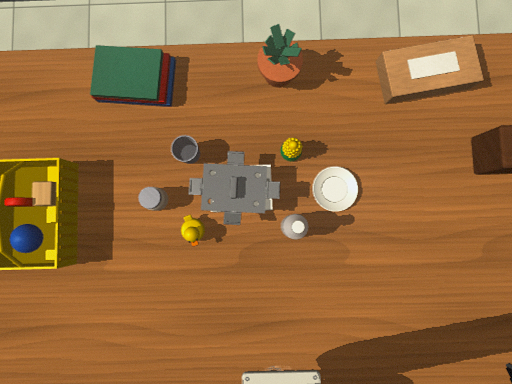

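```bash
python3 - <<'E'
import cv2
a=cv2.imread("pics/top0.png")[80:280,140:380]; cv2.imwrite("pics/top0c.png",cv2.resize(a,(720,600),interpolation=cv2.INTER_CUBIC))
a=cv2.imread("pics/scene0.png")[100:300,160:400]; cv2.imwrite("pics/scene0c.png",cv2.resize(a,(720,600),interpolation=cv2.INTER_CUBIC))
E
```

```text
(no output)
```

View pics/top0c.png

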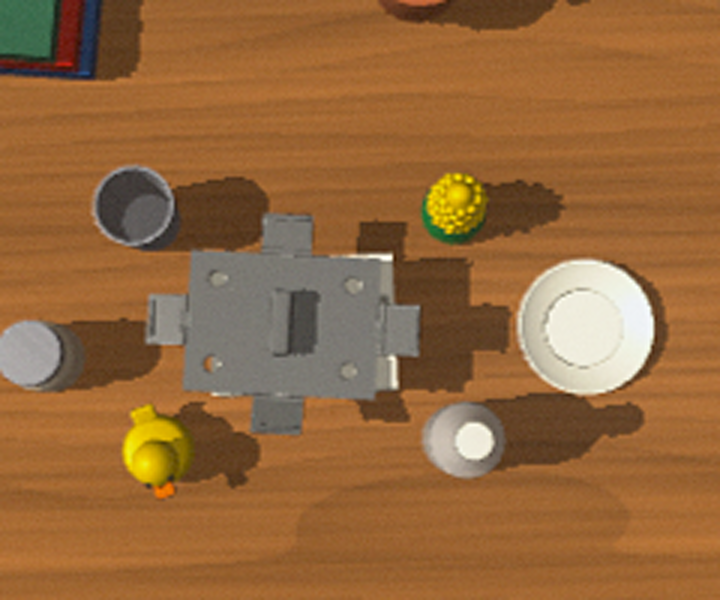

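View pics/scene0c.png

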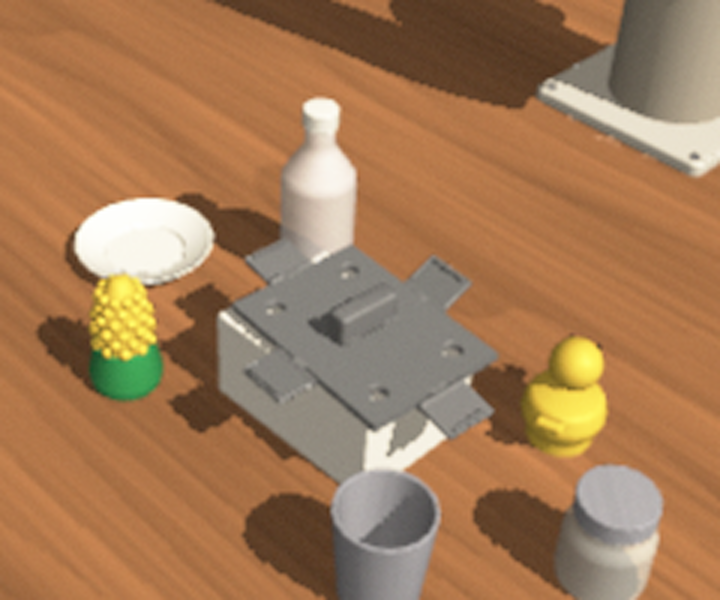

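```bash
cat > h.py <<'E'
import numpy as np, cv2
def ray(c,u,v):
    d=np.array([(u-c["cx"])/c["fx"],-(v-c["cy"])/c["fy"],-1.]); P=c["pose"]; return P[:3,3],P[:3,:3]@d
def onz(c,u,v,z):
    o,d=ray(c,u,v); return o+d*(z-o[2])/d[2]
def proj(c,p):
    q=c["pose"][:3,:3].T@(np.asarray(p)-c["pose"][:3,3]); return np.array([c["cx"]+c["fx"]*q[0]/-q[2], c["cy"]+c["fy"]*q[1]/q[2]])
E
python3 - <<'E'
from h import *
for n,(y0,y1,x0,x1) in {"top":(145,230,185,285),"scene":(180,265,225,330)}.items():
    c=np.load(n+"0.npz"); a=c["pixels"][y0:y1,x0:x1,::-1]
    cv2.imwrite(f"pics/{n}z.png",cv2.resize(a,None,fx=7,fy=7,interpolation=cv2.INTER_NEAREST))
c=np.load("top0.npz"); h=cv2.cvtColor(c["pixels"],cv2.COLOR_RGB2HSV)
np.set_printoptions(linewidth=250)
print(c["pixels"][155:220,255:290].mean(2).astype(int)[::1])
E
```

```text
[[ 97  98  97 ... 142 127 144]
 [ 93  99  94 ...  70 107 138]
 [ 93  98  96 ...  59 106 138]
 ...
 [110 111 106 ... 149 162 165]
 [108 114 110 ... 166 168 163]
 [111 116 112 ... 172 169 164]]
```

View pics/topz.png

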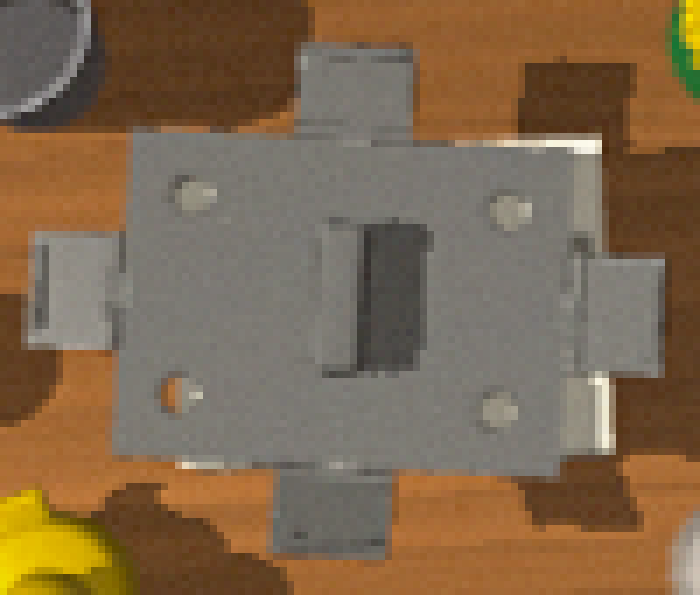

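View pics/scenez.png

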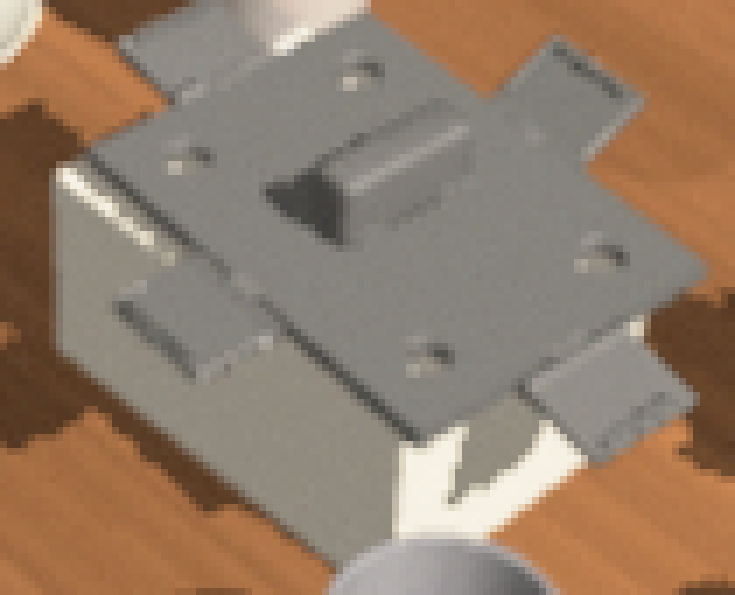

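```bash
cat >> h.py <<'E'
from scipy.ndimage import map_coordinates
def edge(img,p,q,trim=0.1,half=3.5,n=60,skip=(),ch=None):
    """subpixel line near p-q (pixel coords); returns robust line (point,dir)"""
    g=img.astype(float).mean(2) if ch is None else img[...,ch].astype(float)
    p=np.array(p,float);q=np.array(q,float);d=(q-p)/np.linalg.norm(q-p);nn=np.array([-d[1],d[0]])
    s=np.linspace(-half,half,int(half*16)+1);pts=[]
    for t in np.linspace(trim,1-trim,n):
        if any(a<t<b for a,b in skip): continue
        x=p+(q-p)*t; X=x[:,None]+nn[:,None]*s
        pr=map_coordinates(g,[X[1],X[0]],order=1); pr=np.convolve(pr,np.ones(9)/9,'same')
        gr=np.abs(np.gradient(pr)); gr[:9]=0;gr[-9:]=0
        k=gr.argmax(); w=gr[max(0,k-10):k+11]; pts.append(x+nn*(w@s[max(0,k-10):k+11]/w.sum()))
    pts=np.array(pts,np.float32)
    l=cv2.fitLine(pts,cv2.DIST_HUBER,0,.01,.01).ravel()
    r=(pts-l[2:])@np.array([-l[1],l[0]])
    return l[2:].astype(float),l[:2].astype(float),np.median(np.abs(r))
def isect(a,b):
    t=np.linalg.solve(np.c_[a[1],-b[1]],b[0]-a[0]); return a[0]+a[1]*t[0]
E
python3 - <<'E'
from h import *
c=np.load("top0.npz");im=c["pixels"]
z=lambda x,y:(x/7-.5+185,y/7-.5+145)
L=edge(im,z(132,130),z(113,455),skip=[(.25,.75)]);T=edge(im,z(132,130),z(575,148),skip=[(.3,.75)]);R=edge(im,z(575,148),z(560,476),skip=[(.25,.78)]);B=edge(im,z(113,455),z(560,476),skip=[(.1,.7)])
for e in(L,T,R,B):print(e)
cs=[isect(L,T),isect(T,R),isect(R,B),isect(B,L)]
W=np.array([onz(c,*p,0.087) for p in cs]); print("lid corners",W)
print(np.linalg.norm(np.diff(np.r_[W,W[:1]],axis=0),axis=1))
hz=[(193,193),(511,212),(499,409),(181,394)]
H=np.array([onz(c,*z(*p),0.087) for p in hz]);print("holes",H, H.mean(0),W.mean(0))
u=(W[0]+W[3]-W[1]-W[2]); print("lid yaw (y-axis from world y)",np.arctan2(-u[0],u[1]))
u=(W[0]+W[1]-W[2]-W[3]); print("lid yaw x",np.arctan2(u[1],u[0]))
br=edge(im,z(601,137),z(613,452),skip=[(.3,.75)]);bt=edge(im,z(500,143),z(601,137));
print(br,bt)
c1=isect(br,bt)
print(c1, onz(c,*c1,.074)); c2=np.array(z(613,452)); c2=br[0]+br[1]*((c2-br[0])@br[1])
A=onz(c,*c1,.074);Bc=onz(c,*c2,.074);print(Bc,np.linalg.norm(A-Bc)); x=(A-Bc);x/=np.linalg.norm(x);yy=np.array([-x[1],x[0],0]);print("box yaw",np.arctan2(x[1],x[0]),"center",A-x*.054+yy*.074, (A+Bc)/2+yy*.074)
# pins
E
```

```text
(array([201.911026  , 183.18522644]), array([ 0.06459571, -0.99791151]), np.float32(0.12350389))
(array([240.2684021 , 163.73518372]), array([0.99902517, 0.04414475]), np.float32(0.2486366))
(array([265.41894531, 193.39387512]), array([ 0.04704843, -0.99889261]), np.float32(0.06396244))
(array([247.33998108, 212.49691772]), array([0.99723309, 0.07433828]), np.float32(0.8337363))
lid corners [[0.61114457 0.17114567 0.087     ]
 [0.59985944 0.01951042 0.087     ]
 [0.48383192 0.02845746 0.087     ]
 [0.49925582 0.17998618 0.087     ]]
[0.15205461 0.11637196 0.15231169 0.11223746]
holes [[0.58647106 0.15045419 0.087     ]
 [0.57678605 0.04224929 0.087     ]
 [0.50994247 0.04817972 0.087     ]
 [0.51800564 0.15567904 0.087     ]] [0.5478013  0.09914056 0.087     ] [0.54852294 0.09977493 0.087     ]
lid yaw (y-axis from world y) -0.08787403251810161
lid yaw x -0.07788635924166956
(array([271.05310059, 184.68330383]), array([0.04169633, 0.99913031]), np.float32(0.04434985)) (array([265.44689941, 164.28666687]), array([ 0.99991971, -0.01266994]), np.float32(0.044237763))
[270.19938227 164.22644837] [0.60317851 0.01086874 0.074     ]
[0.49481878 0.00977792 0.074     ] 0.10836522080302416
box yaw 0.010066275708242069 center [0.54843635 0.08432142 0.074     ] [0.54825375 0.08431958 0.074     ]
```

```bash
python3 - <<'E'
from h import *
t=np.load("top0.npz");c=np.load("scene0.npz")
z=lambda x,y:(x/7-.5+225,y/7-.5+180)
iz=lambda p:((p[0]-225+.5)*7,(p[1]-180+.5)*7)
bt=edge(t["pixels"],(256.,164.9),(270.2,164.2));a=onz(t,*(bt[0]-bt[1]*6),.074);b=onz(t,*(bt[0]+bt[1]*6),.074);d=a-b;print("box y axis yaw",np.arctan2(-d[0],d[1]))
th=.01;C=np.array([.5483,.0843]);Rm=np.array([[np.cos(th),-np.sin(th)],[np.sin(th),np.cos(th)]])
for s in((1,-1),(1,1),(-1,1)):
    p=C+Rm@(np.array([.054,.074])*s)
    print(s,[np.round(iz(proj(c,[*p,h])),1) for h in(.074,0)])
lc=np.array([.548,.0993]);th=-.082;Rm=np.array([[np.cos(th),-np.sin(th)],[np.sin(th),np.cos(th)]])
for s in((1,-1),(1,1),(-1,1),(-1,-1)):
    p=lc+Rm@(np.array([.056,.076])*s);print("lid",s,np.round(iz(proj(c,[*p,.087])),1))
for s in((1,-1),(1,1),(-1,1),(-1,-1)):
    p=lc+Rm@(np.array([.034,.054])*s);print("hole",s,np.round(iz(proj(c,[*p,.087])),1))
# bystanders
for n,u,v,zz in(("cup",184,149,.08),("corn",292,149,.05),("bottle",298,227,.16),("saucer",335,189,.018),("jar",151,198,.075),("duck",191,230,.05)): print(n,onz(t,u,v,zz).round(3))
E
```

```text
box y axis yaw -0.01781609205070947
(1, -1) [array([ 52.7, 181.8]), array([ 57.1, 355.9])]
(1, 1) [array([403.6, 439.3]), array([390. , 615.9])]
(-1, 1) [array([654.3, 260.9]), array([629.2, 435.4])]
lid (1, -1) [ 83.1 154.5]
lid (1, 1) [415.  443.9]
lid (-1, 1) [705.7 273.4]
lid (-1, -1) [365.2  16.5]
hole (1, -1) [185.4 163.5]
hole (1, 1) [422.4 364. ]
hole (-1, 1) [598.1 263.8]
hole (-1, -1) [357.4  77.3]
cup [0.646 0.218 0.08 ]
corn [ 0.643 -0.045  0.05 ]
bottle [ 0.452 -0.042  0.16 ]
saucer [ 0.543 -0.153  0.018]
jar [0.529 0.3   0.075]
duck [0.45  0.209 0.05 ]
```

```bash
python3 - <<'E'
from h import *
t=np.load("top0.npz");c=np.load("scene0.npz")
z=lambda x,y:(x/7-.5+225,y/7-.5+180)
e=edge(c["pixels"],z(62,355),z(335,570),trim=.05,ch=2,n=80);print(e)
a=onz(c,*z(62,355),0)
l=edge(c["pixels"],z(57,180),z(57,345),ch=2);r=edge(c["pixels"],z(402,450),z(396,530));print(l,r)
p=isect(e,l);q=isect(e,r)
iz=lambda p:((p[0]-225+.5)*7,(p[1]-180+.5)*7)
A=onz(c,*p,0);B=onz(c,*q,0);d=B-A;print(iz(p),iz(q),A,B,np.linalg.norm(d),"yaw",np.arctan2(-d[0],d[1]))
m=(A+B)/2;th=np.arctan2(-d[0],d[1]);print("center",m-.054*np.array([np.cos(th),np.sin(th),0]))
# lid far-left edges in scene
LE=edge(c["pixels"],z(90,157),z(415,438),skip=[(.25,.65)],half=2);print(LE)
RE=edge(c["pixels"],z(415,438),z(708,270),skip=[(.3,.8)],half=2);BE=edge(c["pixels"],z(365,12),z(708,270),skip=[(.2,.75)],half=2)
k=[onz(c,*x,.087) for x in(isect(LE,RE),isect(RE,BE))];print(k)
d=LE[1];a=onz(c,*(LE[0]-d*20),.087);b=onz(c,*(LE[0]+d*20),.087);d=b-a;print("lid yaw",np.arctan2(-d[0],d[1]))
d=BE[1];a=onz(c,*(BE[0]-d*20),.087);b=onz(c,*(BE[0]+d*20),.087);d=b-a;print("lid yaw",np.arctan2(-d[0],d[1]))
E
```

```text
(array([253.04989624, 245.32667542]), array([0.79266363, 0.60965925]), np.float32(0.06846455))
(array([232.35903931, 219.52493286]), array([0.03541071, 0.99937284]), np.float32(0.059093602)) (array([281.23834229, 250.01022339]), array([ 0.1012646 , -0.99485952]), np.float32(0.046821102))
(np.float64(57.534469507352384), np.float64(351.32852429631424)) (np.float64(385.93708636462793), np.float64(603.9119481378451)) [0.60158503 0.00934762 0.        ] [0.5991431  0.15480017 0.        ] 0.14547304240472822 yaw 0.01678690527742187
center [0.54637167 0.08116745 0.        ]
(array([259.14648438, 221.23045349]), array([0.75591314, 0.65467191]), np.float32(0.03009653))
[array([0.60937719, 0.16974322, 0.087     ]), array([0.49621252, 0.18018874, 0.087     ])]
lid yaw -0.07887815227270532
lid yaw -0.08371425425418041
```

```bash
cat >> h.py <<'E'
from scipy.spatial.transform import Rotation as Ro
def go(p,yaw,cmd=None):
    from workcell import sensors
    o=sensors.get_obs(); 
    R=Ro.from_quat(o["tool_rot"]); pos=o["eef_pos"] if cmd is None else np.array(cmd)
    ds=[]
    for k in(0,np.pi):
        T=Ro.from_euler("z",yaw+k)*Ro.from_euler("x",np.pi)
        ds.append((R.inv()*T).as_rotvec())
    d=R.inv().apply(np.array(p)-pos)
    print("t",o["clock"].round(2),"pos",o["eef_pos"].round(4),"q",o["joint_pos"].round(2),"F",o["ft_force"].round(2),"grip",o["grip_width"].round(4))
    print("shift",d.round(4),"turn",ds[0].round(3),"or",ds[1].round(3))
E
python3 -c "
from h import *
go([.548,.0993,.15],-.082,[.199,-.459,.231])"
```

```text
Traceback (most recent call last):
  File "h.py", line 36, in go
    print("t",o["clock"].round(2),"pos",o["eef_pos"].round(4),"q",o["joint_pos"].round(2),"F",o["ft_force"].round(2),"grip",o["grip_width"].round(4))
              ^^^^^^^^^^^^^^^^
AttributeError: 'float' object has no attribute 'round'
```

```bash
sed -i 's/o\["clock"\].round(2)/round(float(o["clock"]),2)/; s/o\["grip_width"\].round(4)/round(float(o["grip_width"]),4)/' h.py
python3 -c "
from h import *
go([.548,.0993,.15],-.082,[.199,-.459,.231])"
```

```text
t 0.1 pos [ 0.199  -0.4581  0.2305] q [-1.16  0.24  0.    1.34  0.    1.57] F [ 0.24 -0.3  -0.17] grip 0.0856
shift [ 0.5425 -0.3729  0.0817] turn [-0.002  0.     0.492] or [-1.00e-03 -2.00e-03 -2.65e+00]
```

Call:
apply_moves(plan=[0.542,-0.373,0,0,0,0.492,0.542,-0.373,0,0,0,0.492,0.542,-0.373,0,0,0,0.492,0.542,-0.373,0,0,0,0.492,0.542,-0.373,0,0,0,0.492,0.542,-0.373,0,0,0,0.492,0.542,-0.373,0,0,0,0.492,0.542,-0.373,0,0,0,0.492,0.542,-0.373,0,0,0,0.492,0.542,-0.373,0,0,0,0.492,0.542,-0.373,0,0,0,0.492,0.542,-0.373,0,0,0,0.492], grip=0.045)

```text
clock: 1.1
eef_pos: [0.4552, -0.0477, 0.2311]
tool_rot: [0.999, -0.041, -0.0, 0.0]
ft_force: [0.8, -0.9, -0.2]
grip_width: 0.0451
```

```bash
python3 -c "
from h import *
go([.548,.0993,.15],-.082)"
```

```text
t 1.1 pos [ 0.4552 -0.0477  0.2311] q [-0.1   0.16 -0.1   1.31 -0.    3.12] F [ 0.76 -0.91 -0.18] grip 0.0451
shift [ 0.0805 -0.1542  0.0811] turn [0. 0. 0.] or [-1.000e-03  0.000e+00 -3.142e+00]
```

Call:
apply_moves(plan=[0.08,-0.154,0,0,0,-1.5,0.08,-0.154,0,0,0,-1.5,0.08,-0.154,0,0,0,-1.5,0.08,-0.154,0,0,0,-1.5,0.08,-0.154,0,0,0,-1.5,0.08,-0.154,0,0,0,-1.5,0.08,-0.154,0,0,0,-1.5,0.08,-0.154,0.08,0,0,-1.5,0.08,-0.154,0.08,0,0,-1.5,0.08,-0.154,0.08,0,0,-1.5,0.08,-0.154,0.08,0,0,-1.5,0.08,-0.154,0.08,0,0,-1.5])

```text
clock: 2.1
eef_pos: [0.5459, 0.0969, 0.1494]
tool_rot: [0.757, 0.653, -0.002, -0.001]
ft_force: [-0.9, -0.9, -0.2]
grip_width: 0.0447
```

```bash
python3 -c "
from h import *
go([.548,.0993,.15],-.082)"
```

```text
t 2.1 pos [0.5459 0.0969 0.1494] q [ 0.18  0.4   0.01  1.19 -0.    1.89] F [-0.88 -0.87 -0.18] grip 0.0447
shift [ 0.0026  0.0017 -0.0006] turn [-0.002  0.004  1.506] or [-0.004 -0.002 -1.636]
```

Call:
apply_moves(plan=[0,0,0,0,0,-0.8,0,0,0,0,0,-0.8,0,0,0,0,0,-0.8,0,0,0,0,0,-0.8,0,0,0,0,0,-0.8,0,0,0,0,0,-0.8,0,0,0,0,0,-1.636,0,0,0,0,0,-1.636,0,0,0,0,0,-1.636,0,0,0,0,0,-1.636,0,0,0,0,0,-1.636,0,0,0,0,0,-1.636])

```text
clock: 3.1
eef_pos: [0.5467, 0.0971, 0.1507]
tool_rot: [0.109, 0.994, -0.0, -0.001]
ft_force: [0.1, 0.2, -0.4]
grip_width: 0.0451
```

```bash
python3 -c "
from h import *
go([.548,.0993,.15],-.082)"
```

```text
t 3.1 pos [0.5467 0.0971 0.1507] q [ 0.18  0.4   0.01  1.19 -0.    0.39] F [ 0.12  0.15 -0.4 ] grip 0.0451
shift [-0.0007  0.0025  0.0007] turn [-2.000e-03  1.000e-03  3.006e+00] or [-0.    -0.001 -0.136]
```

Call:
apply_moves(plan=[-0.001,0.0022,0,0,0,-0.07,-0.001,0.0022,0.02,0,0,-0.136,-0.001,0.0022,0.03,0,0,-0.136,-0.001,0.0022,0.03,0,0,-0.136])

```text
clock: 3.43
eef_pos: [0.5461, 0.0986, 0.1181]
tool_rot: [0.045, 0.999, -0.001, -0.003]
ft_force: [-0.4, 0.3, -0.3]
grip_width: 0.0448
```

```bash
cat > snap.py <<'E'
import sys
from h import *
from workcell import optics
n,tag,y0,y1,x0,x1=sys.argv[1],sys.argv[2],*map(int,sys.argv[3:7])
c=optics.camera(n);np.savez(f"{n}{tag}.npz",**c)
a=c["pixels"][y0:y1,x0:x1,::-1];s=min(800/(x1-x0),600/(y1-y0));print("scale",s)
cv2.imwrite(f"pics/{n}{tag}.png",cv2.resize(a,None,fx=s,fy=s,interpolation=cv2.INTER_CUBIC))
E
python3 snap.py scene 1 110 290 190 350
python3 -c "
from h import *
go([.548,.0993,.12],-.082)"
```

```text
scale 3.3333333333333335
t 3.48 pos [0.5469 0.0987 0.1194] q [ 0.18  0.42 -0.03  1.12  0.    0.27] F [-0.44  0.41 -0.6 ] grip 0.0449
shift [-0.0011  0.0007 -0.0006] turn [-7.000e-03  2.000e-03  3.134e+00] or [-0.001 -0.005 -0.007]
```

View pics/scene1.png

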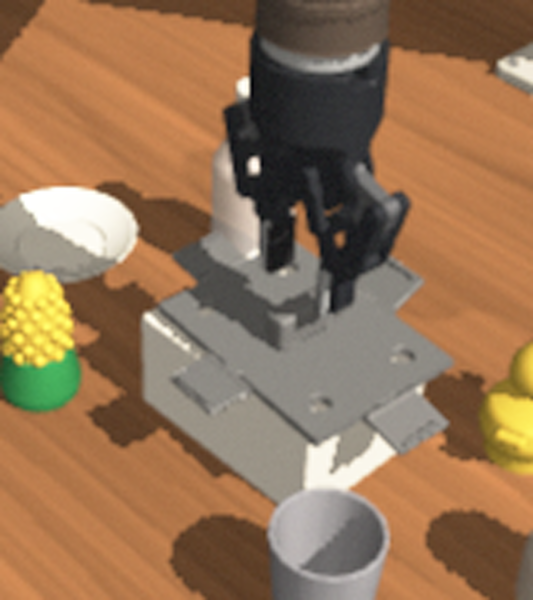

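Call:
apply_moves(plan=[0,0,0.01,0,0,0,0,0,0.02,0,0,0,0,0,0.027,0,0,0,0,0,0.027,0,0,0])

```text
clock: 3.82
eef_pos: [0.5472, 0.0988, 0.0922]
tool_rot: [0.044, 0.999, -0.0, -0.002]
ft_force: [-0.3, 0.3, -0.0]
grip_width: 0.0448
```

Call:
apply_moves(plan=[0,0,0,0,0,0,0,0,0,0,0,0,0,0,0,0,0,0,0,0,0,0,0,0,0,0,0,0,0,0,0,0,0,0,0,0], grip=0.0)

```text
clock: 4.32
eef_pos: [0.5491, 0.0991, 0.0949]
tool_rot: [0.044, 0.999, 0.0, 0.001]
ft_force: [-0.0, 0.5, 1.8]
grip_width: 0.0146
```

```bash
python3 snap.py scene 2 110 290 190 350
python3 -c "
from h import *
go([.548,.0993,.0915],-.082)"
```

```text
scale 3.3333333333333335
t 4.37 pos [0.5491 0.0991 0.0949] q [ 0.18  0.45 -0.07  1.05 -0.    0.27] F [-0.32 -0.71  2.64] grip 0.0144
shift [0.0011 0.0001 0.0034] turn [ 2.000e-03 -0.000e+00  3.136e+00] or [ 0.     0.001 -0.006]
```

View pics/scene2.png

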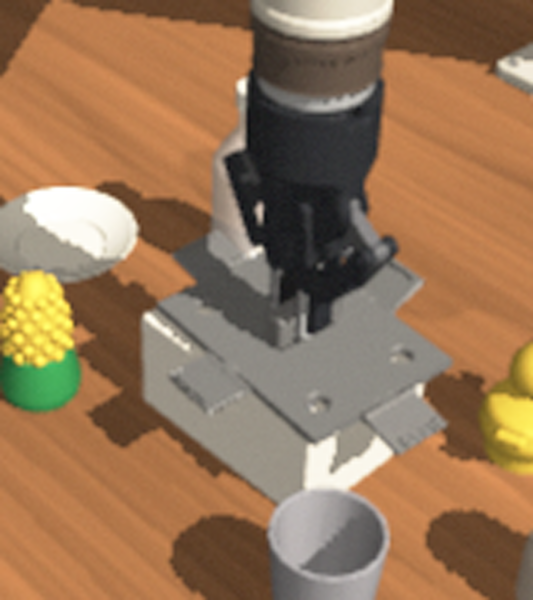

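```bash
cat >> h.py <<'E'
def lidscene(c,z=.087,off=(0,0)):
    Z=lambda x,y:(x/7-.5+225+off[0],y/7-.5+180+off[1])
    LE=edge(c["pixels"],Z(90,157),Z(415,438),skip=[(.25,.65)],half=2.5)
    RE=edge(c["pixels"],Z(415,438),Z(708,270),skip=[(.3,.8)],half=2.5)
    p=isect(LE,RE)
    d=LE[1];a=onz(c,*(LE[0]-d*20),z);b=onz(c,*(LE[0]+d*20),z);d=b-a
    print("corner px",p.round(2),"world",onz(c,*p,z).round(4),"yaw",np.arctan2(-d[0],d[1]).round(4),LE[2],RE[2])
E
python3 -c "
from h import *
for n in '012': lidscene(np.load(f'scene{n}.npz'))"
```

```text
corner px [283.88 243.2 ] world [0.6104 0.1711 0.087 ] yaw -0.0766 0.10982418 0.03525053
corner px [283.87 243.18] world [0.6104 0.171  0.087 ] yaw -0.0759 0.07523363 0.029833326
corner px [283.67 243.15] world [0.6106 0.1707 0.087 ] yaw -0.0785 0.07478905 0.064407654
```

```bash
python3 -c "
from h import *
go([.5491,.0991-.0158,.0949],.007)"
```

```text
t 4.37 pos [0.5491 0.0991 0.0949] q [ 0.18  0.45 -0.07  1.05 -0.    0.27] F [-0.32 -0.71  2.64] grip 0.0144
shift [-0.0014 -0.0158  0.    ] turn [ 2.000e-03 -0.000e+00  3.047e+00] or [ 0.     0.001 -0.095]
```

Call:
apply_moves(plan=[0,-0.003,0,0,0,-0.02,-0.001,-0.006,0,0,0,-0.04,-0.001,-0.009,0,0,0,-0.06,-0.001,-0.012,0,0,0,-0.08,-0.0014,-0.0145,0,0,0,-0.095,-0.0014,-0.0158,0,0,0,-0.095,-0.0014,-0.0158,0,0,0,-0.095,-0.0014,-0.0158,0,0,0,-0.095])

```text
clock: 5.03
eef_pos: [0.5483, 0.083, 0.0939]
tool_rot: [-0.003, 1.0, -0.0, -0.001]
ft_force: [0.3, 0.1, -2.2]
grip_width: 0.0146
```

```bash
python3 snap.py scene 3 110 290 190 350
python3 -c "
from h import *
go([.5491,.0991-.0158,.0949],.007)"
```

```text
scale 3.3333333333333335
t 5.08 pos [0.5483 0.083  0.0939] q [ 0.15  0.44 -0.08  1.05 -0.    0.14] F [-0.85  0.2  -1.75] grip 0.0145
shift [-0.0008  0.0003 -0.001 ] turn [-2.000e-03  1.000e-03  3.141e+00] or [-0.    -0.001 -0.   ]
```

View pics/scene3.png

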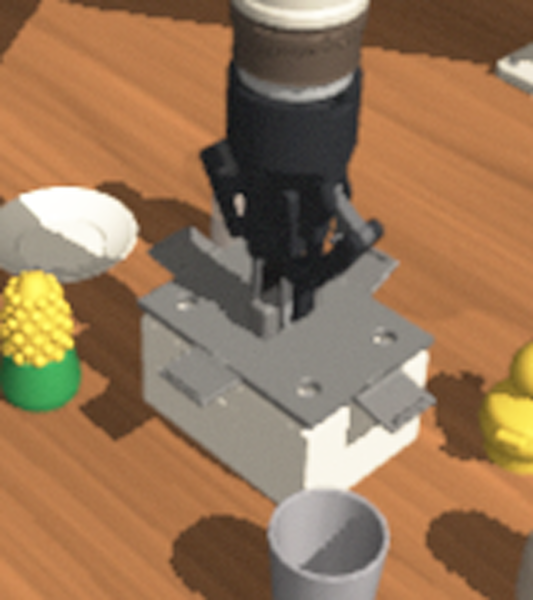

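Call:
apply_moves(plan=[0,0,0.001,0,0,0,0,0,0.002,0,0,0,0,0,0.003,0,0,0,0,0,0.004,0,0,0,0,0,0.004,0,0,0])

```text
clock: 5.5
eef_pos: [0.5484, 0.0832, 0.09]
tool_rot: [-0.004, 1.0, -0.0, -0.0]
ft_force: [0.0, 0.6, -2.3]
grip_width: 0.0145
```

Call:
apply_moves(plan=[0,0,0.001,0,0,0,0,0,0.002,0,0,0,0,0,0.003,0,0,0,0,0,0.003,0,0,0,0,0,0.003,0,0,0])

```text
clock: 5.92
eef_pos: [0.5488, 0.0832, 0.0879]
tool_rot: [-0.004, 1.0, 0.0, 0.0]
ft_force: [-2.0, 0.1, 4.0]
grip_width: 0.0142
```

```bash
python3 snap.py scene 4 110 290 190 350
```

```text
scale 3.3333333333333335
```

View pics/scene4.png

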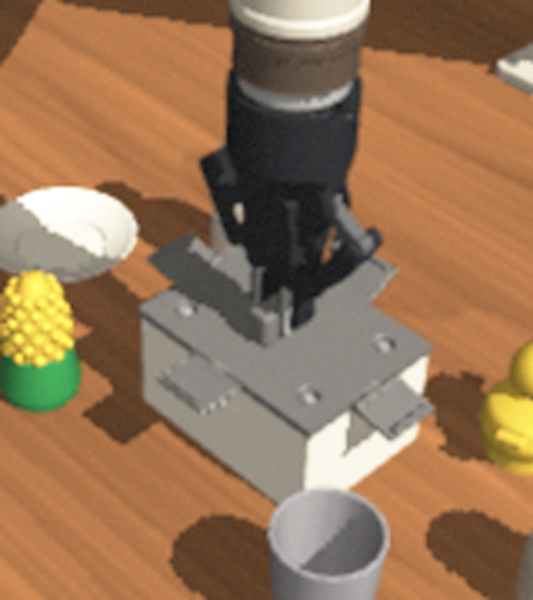

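The lid now sits against the box rim, and the tool has dropped 7 mm and meets resistance. I'll release it and check.

Call:
apply_moves(plan=[0,0,-0.002,0,0,0,0,0,-0.002,0,0,0,0,0,-0.002,0,0,0,0,0,-0.002,0,0,0], grip=0.045)

```text
clock: 6.3
eef_pos: [0.5489, 0.0832, 0.0894]
tool_rot: [-0.004, 1.0, 0.0, 0.0]
ft_force: [0.2, -0.6, -0.4]
grip_width: 0.045
```

Call:
apply_moves(plan=[0,0,-0.02,0,0,0,0,0,-0.06,0,0,0,0,0,-0.085,0,0,0,-0.04,0,-0.085,0,0,0,-0.08,0,-0.085,0,0,0,-0.08,0,-0.085,0,0,0], grip=0.0)

```text
clock: 6.8
eef_pos: [0.6351, 0.0838, 0.1716]
tool_rot: [-0.003, 1.0, -0.0, 0.002]
ft_force: [0.2, -0.5, -1.9]
grip_width: 0.0001
```

```bash
python3 snap.py scene 5 110 290 190 350;python3 snap.py top 5 120 250 170 310
python3 -c "
from h import *
go([.548,.083,.15],.007)"
```

```text
scale 3.3333333333333335
scale 4.615384615384615
t 6.9 pos [0.6292 0.0836 0.172 ] q [0.13 0.54 0.3  1.33 0.   0.13] F [-0.7   0.14 -0.2 ] grip 0.0002
shift [ 0.0812 -0.0001  0.0222] turn [-5.000e-03  1.000e-03  3.141e+00] or [-0.    -0.003 -0.   ]
```

View pics/scene5.png

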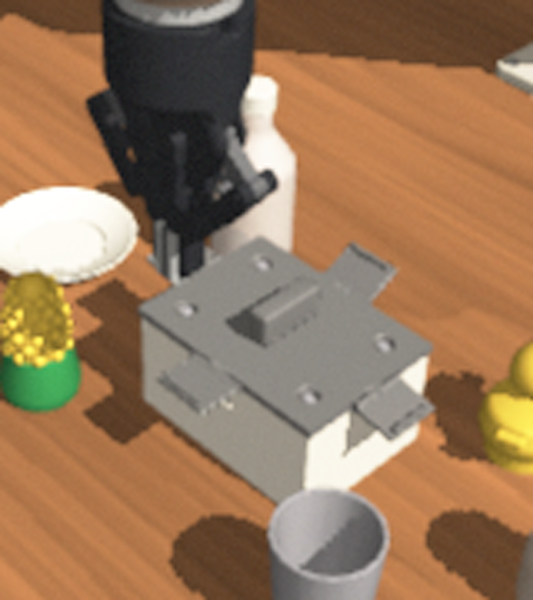

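View pics/top5.png

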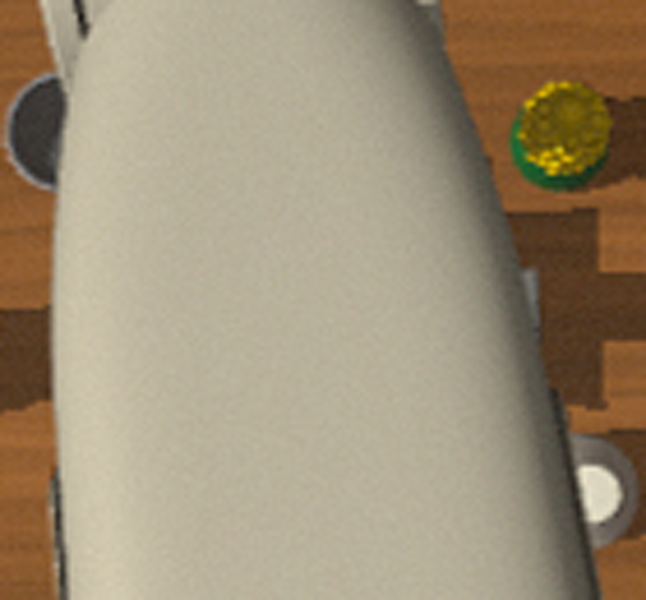

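Call:
apply_moves(plan=[-0.005,0,0.03,0,0,0,-0.005,0,0.06,0,0,0,-0.005,0,0.075,0,0,0,-0.005,0,0.085,0,0,0,-0.005,0,0.095,0,0,0,-0.005,0,0.105,0,0,0,-0.005,0,0.115,0,0,0,-0.005,0,0.122,0,0,0,-0.005,0,0.122,0,0,0])

```text
clock: 7.65
eef_pos: [0.6331, 0.0838, 0.0511]
tool_rot: [-0.004, 1.0, -0.0, -0.001]
ft_force: [-0.3, 0.3, -0.0]
grip_width: -0.0002
```

Call:
apply_moves(plan=[0.003,0,0,0,0,0,0.006,0,0,0,0,0,0.009,0,0,0,0,0,0.011,0,0,0,0,0,0.011,0,0,0,0,0])

```text
clock: 8.07
eef_pos: [0.6224, 0.0838, 0.0528]
tool_rot: [-0.004, 1.0, 0.0, 0.0]
ft_force: [0.2, -0.4, 0.4]
grip_width: 0.0003
```

```bash
python3 snap.py scene 6 110 290 190 350
python3 -c "
from h import *
go([.619,.083,.05],.007)"
```

```text
scale 3.3333333333333335
t 8.12 pos [0.6224 0.0837 0.0528] q [0.13 0.61 0.1  1.05 0.   0.13] F [ 0.04 -0.23  1.37] grip -0.0002
shift [ 0.0034 -0.0007  0.0028] turn [-0.     0.    -3.141] or [0. 0. 0.]
```

View pics/scene6.png

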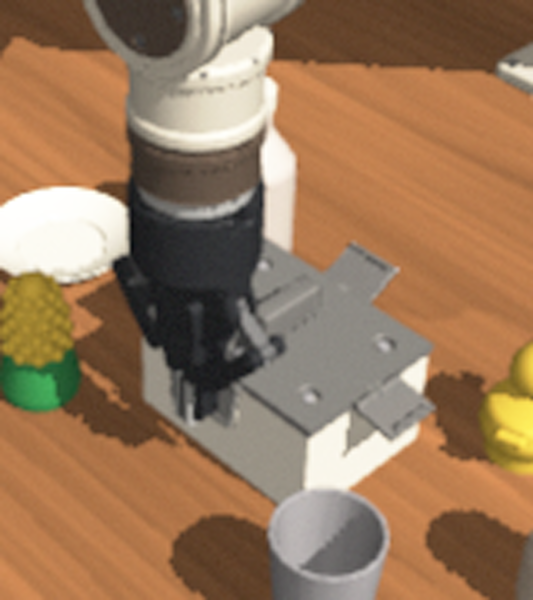

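Push further inward in small steps, watching the force.

Call:
apply_moves(plan=[0.001,0,0.003,0,0,0,0.002,0,0.003,0,0,0,0.003,0,0.003,0,0,0,0.003,0,0.003,0,0,0])

```text
clock: 8.45
eef_pos: [0.6193, 0.0837, 0.0491]
tool_rot: [-0.004, 1.0, 0.0, -0.0]
ft_force: [0.6, 0.8, -0.4]
grip_width: -0.0
```

Call:
apply_moves(plan=[0.001,0,0,0,0,0,0.002,0,0,0,0,0,0.003,0,0,0,0,0,0.003,0,0,0,0,0])

```text
clock: 8.78
eef_pos: [0.6175, 0.0837, 0.0495]
tool_rot: [-0.004, 1.0, -0.0, 0.001]
ft_force: [3.4, -0.3, -3.1]
grip_width: 0.0001
```

Call:
apply_moves(plan=[0.001,0,0,0,0,0,0.003,0,0,0,0,0,0.003,0,0,0,0,0,0.003,0,0,0,0,0])

```text
clock: 9.12
eef_pos: [0.6174, 0.0839, 0.0504]
tool_rot: [-0.003, 1.0, 0.0, 0.004]
ft_force: [9.1, 0.6, -4.6]
grip_width: -0.0002
```

Call:
apply_moves(plan=[-0.014,0,0,0,0,0,-0.02,0,0,0,0,0,-0.02,0,-0.04,0,0,0,-0.02,0,-0.08,0,0,0,-0.02,0,-0.11,0,0,0,0.01,0.03,-0.11,0,0,0,0.04,0.06,-0.11,0,0,0,0.06,0.095,-0.11,0,0,0,0.065,0.106,-0.11,0,0,0,0.065,0.106,-0.11,0,0,0,0.065,0.106,-0.11,0,0,0])

```text
clock: 10.03
eef_pos: [0.5474, 0.1896, 0.1594]
tool_rot: [-0.005, 1.0, -0.0, -0.0]
ft_force: [-0.1, -0.8, -0.2]
grip_width: 0.0
```

```bash
python3 snap.py scene 7 110 290 190 350
python3 -c "
from h import *
go([.549,.190,.05],.007)"
```

```text
scale 3.3333333333333335
t 10.08 pos [0.548  0.1889 0.1593] q [ 0.33  0.44  0.09  1.23 -0.    0.32] F [-0.91 -0.03 -0.37] grip -0.0002
shift [-0.001   0.0012  0.1093] turn [ 0.000e+00 -1.000e-03 -3.141e+00] or [-0.001 -0.     0.   ]
```

View pics/scene7.png

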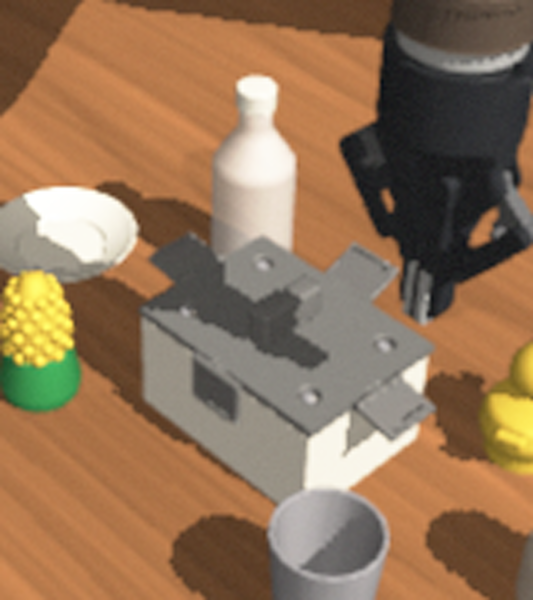

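Call:
apply_moves(plan=[-0.001,0.001,0,0,0,0.12,-0.001,0.001,0,0,0,0.24,-0.001,0.001,0,0,0,0.36,-0.001,0.001,0,0,0,0.48,-0.001,0.001,0,0,0,0.6,-0.001,0.001,0,0,0,0.72,-0.001,0.001,0,0,0,0.84,-0.001,0.001,0,0,0,0.96,-0.001,0.001,0.01,0,0,1.08,-0.001,0.001,0.02,0,0,1.2,-0.001,0.001,0.03,0,0,1.32,-0.001,0.001,0.04,0,0,1.44])

```text
clock: 11.08
eef_pos: [0.5499, 0.1883, 0.1186]
tool_rot: [0.66, 0.751, -0.0, 0.0]
ft_force: [0.0, -0.5, -0.7]
grip_width: -0.0002
```

Call:
apply_moves(plan=[0,0,0.01,0,0,0.12,0,0,0.02,0,0,0.13,0,0,0.03,0,0,0.13,0,0,0.04,0,0,0.13,0,0,0.05,0,0,0.13,0,0,0.06,0,0,0.13,0,0,0.07,0,0,0.13,0,0,0.07,0,0,0.13,0,0,0.07,0,0,0.13])

```text
clock: 11.83
eef_pos: [0.5481, 0.1901, 0.0483]
tool_rot: [0.704, 0.71, -0.001, -0.0]
ft_force: [-0.1, 0.1, 0.5]
grip_width: 0.0001
```

```bash
python3 snap.py scene 8 110 290 190 350
python3 -c "
from h import *
go([.549,.174,.05],.007+np.pi/2)"
```

```text
scale 3.3333333333333335
t 11.88 pos [0.5486 0.1902 0.049 ] q [ 0.33  0.53 -0.06  0.98 -0.    1.9 ] F [-0.21 -0.41 -0.52] grip -0.0
shift [-0.0162  0.0002 -0.0009] turn [-0.001  0.     0.002] or [-1.00e-03 -1.00e-03 -3.14e+00]
```

View pics/scene8.png

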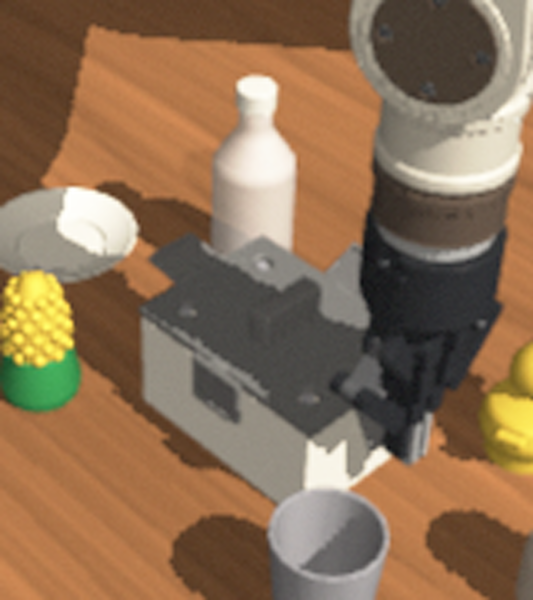

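Call:
apply_moves(plan=[-0.004,0,0,0,0,0,-0.008,0,0,0,0,0,-0.012,0,0,0,0,0,-0.015,0,0,0,0,0,-0.018,0,0,0,0,0,-0.02,0,0,0,0,0,-0.022,0,0,0,0,0,-0.022,0,0,0,0,0,-0.022,0,0,0,0,0])

```text
clock: 12.63
eef_pos: [0.5499, 0.1746, 0.0501]
tool_rot: [0.703, 0.711, 0.005, -0.004]
ft_force: [0.0, 18.2, -3.7]
grip_width: 0.0002
```

Call:
apply_moves(plan=[0.014,0,0,0,0,0,0.03,0,0,0,0,0,0.03,0,-0.04,0,0,0,0.03,0,-0.08,0,0,0,0.03,0,-0.12,0,0,0,-0.01,0.003,-0.12,0,0,0,-0.05,0.003,-0.12,0,0,0,-0.09,0.003,-0.12,0,0,0,-0.13,0.003,-0.12,0,0,0,-0.17,0.003,-0.12,0,0,0,-0.191,0.003,-0.12,0,0,0,-0.191,0.003,-0.12,0,0,0])

```text
clock: 13.63
eef_pos: [0.5531, -0.028, 0.1696]
tool_rot: [0.707, 0.707, -0.001, 0.001]
ft_force: [0.0, -0.3, 1.0]
grip_width: 0.0002
```

```bash
python3 snap.py scene 9 110 290 190 350;  python3 snap.py top 9 120 250 170 310
python3 -c "
from h import *
go([.552,-.023,.05],.007+np.pi/2)"
```

```text
scale 3.3333333333333335
scale 4.615384615384615
t 13.73 pos [ 0.5533 -0.0241  0.1695] q [-0.04  0.38  0.04  1.23 -0.    1.52] F [0.63 0.88 0.36] grip -0.0002
shift [ 0.0012 -0.0013  0.1195] turn [-0.     0.    -0.002] or [0.   0.   3.14]
```

View pics/scene9.png

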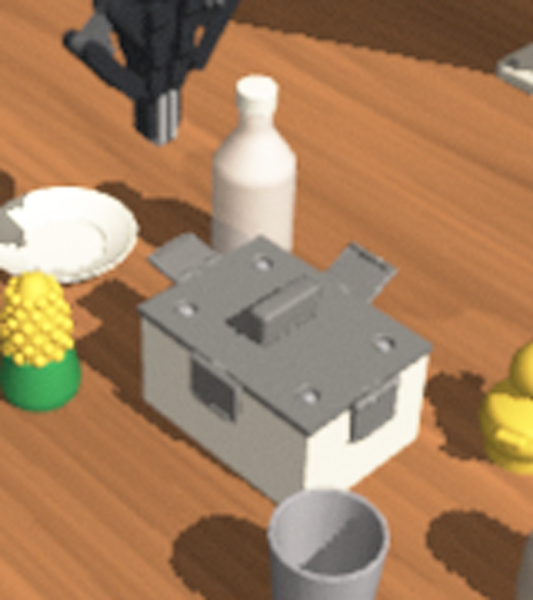

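View pics/top9.png

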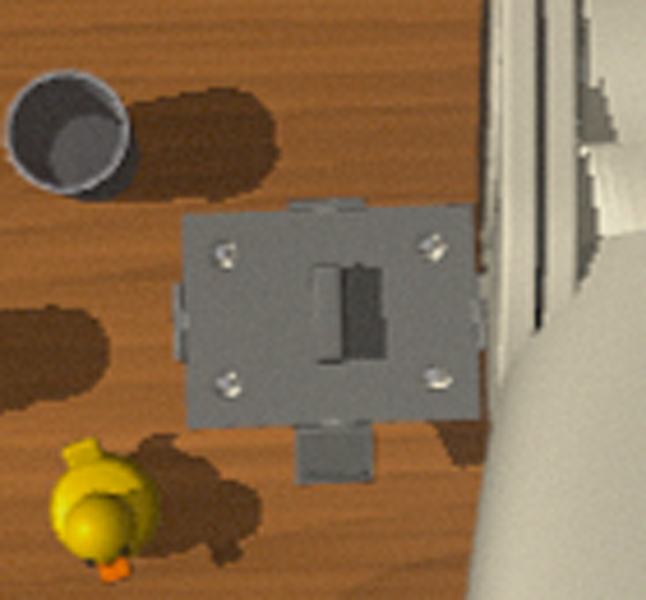

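Call:
apply_moves(plan=[0,0,0.03,0,0,0,0,0,0.06,0,0,0,0,0,0.075,0,0,0,0,0,0.085,0,0,0,0,0,0.095,0,0,0,0,0,0.105,0,0,0,0,0,0.115,0,0,0,0,0,0.12,0,0,0,0,0,0.12,0,0,0])

```text
clock: 14.48
eef_pos: [0.5531, -0.0227, 0.0483]
tool_rot: [0.704, 0.71, -0.001, -0.001]
ft_force: [0.4, -0.5, -0.5]
grip_width: -0.0
```

Call:
apply_moves(plan=[0.004,0,0,0,0,0,0.008,0,0,0,0,0,0.012,0,0,0,0,0,0.015,0,0,0,0,0,0.018,0,0,0,0,0,0.02,0,0,0,0,0,0.02,0,0,0,0,0])

```text
clock: 15.07
eef_pos: [0.5537, -0.0052, 0.0498]
tool_rot: [0.705, 0.709, -0.002, 0.002]
ft_force: [0.5, -8.6, 0.4]
grip_width: 0.0002
```

Call:
apply_moves(plan=[0.002,0,0,0,0,0,0.002,0,0,0,0,0,-0.01,0,0,0,0,0,-0.02,0,0,0,0,0,-0.02,0,-0.04,0,0,0,-0.02,0,-0.08,0,0,0,-0.02,0,-0.12,0,0,0,0.02,0,-0.12,0,0,-0.12,0.06,0,-0.12,0,0,-0.24,0.08,-0.02,-0.12,0,0,-0.36,0.086,-0.05,-0.12,0,0,-0.48,0.086,-0.08,-0.12,0,0,-0.6])

```text
clock: 16.07
eef_pos: [0.4721, 0.0847, 0.1692]
tool_rot: [0.459, 0.888, 0.001, -0.0]
ft_force: [-0.2, -0.9, 0.3]
grip_width: 0.0002
```

```bash
python3 snap.py scene 10 110 290 190 350
python3 -c "
from h import *
go([.463,.083,.15],.007)"
```

```text
scale 3.3333333333333335
t 16.12 pos [0.4639 0.0832 0.1679] q [ 0.18  0.23 -0.18  1.17  0.    1.13] F [-8.03 -0.68 -1.3 ] grip 0.0001
shift [ 0.0002 -0.0007  0.0179] turn [-0.011  0.005  2.185] or [-0.005 -0.009 -0.957]
```

View pics/scene10.png

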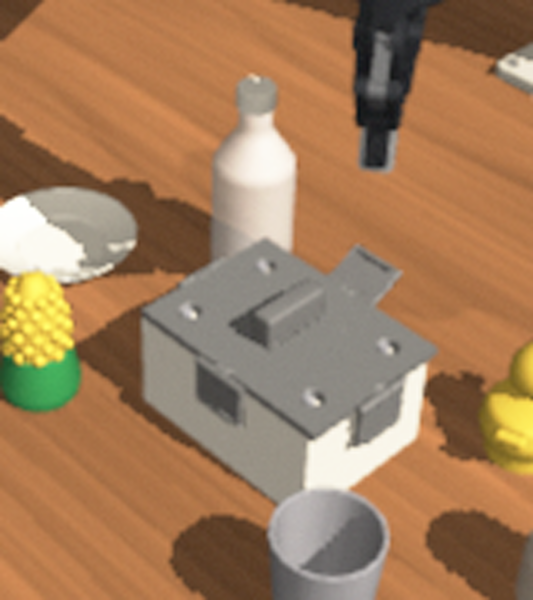

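Call:
apply_moves(plan=[0,0,0,0,0,-0.12,0,0,0,0,0,-0.24,0,0,0,0,0,-0.36,0,0,0.02,0,0,-0.48,0,0,0.04,0,0,-0.6,0,0,0.05,0,0,-0.72,0,0,0.06,0,0,-0.84,0,0,0.07,0,0,-0.957,0,0,0.08,0,0,-0.957,0,0,0.095,0,0,-0.957,0,0,0.108,0,0,-0.957,0,0,0.119,0,0,-0.957])

```text
clock: 17.12
eef_pos: [0.4722, 0.0827, 0.0498]
tool_rot: [0.003, 1.0, 0.001, -0.001]
ft_force: [-0.6, 0.3, 0.3]
grip_width: -0.0001
```

```bash
python3 -c "
from h import *
go([.48,.083,.05],.007)"
```

```text
t 17.12 pos [0.4722 0.0827 0.0498] q [ 0.17  0.36 -0.34  0.87  0.    0.18] F [-0.57  0.29  0.31] grip -0.0001
shift [-0.0078  0.0004 -0.0002] turn [-2.000e-03 -2.000e-03  3.128e+00] or [ 0.001 -0.001 -0.013]
```

Call:
apply_moves(plan=[-0.003,0,0,0,0,0,-0.006,0,0,0,0,0,-0.009,0,0,0,0,0,-0.011,0,0,0,0,0,-0.013,0,0,0,0,0,-0.013,0,0,0,0,0,-0.013,0,0,0,0,0])

```text
clock: 17.7
eef_pos: [0.4776, 0.0821, 0.0496]
tool_rot: [0.003, 1.0, -0.0, -0.008]
ft_force: [-19.0, 0.4, 10.2]
grip_width: -0.0
```

Call:
apply_moves(plan=[0.006,0,0,0,0,0,0.018,0,0,0,0,0,0.022,0,0,0,0,0,0.022,0,-0.04,0,0,0,0.022,0,-0.08,0,0,0,0.022,0,-0.12,0,0,0,0.06,0,-0.15,0,0,0,0.1,0,-0.15,0,0,0,0.14,0,-0.15,0,0,0,0.14,0,-0.15,0,0,0])

```text
clock: 18.53
eef_pos: [0.3388, 0.0824, 0.2006]
tool_rot: [0.002, 1.0, -0.0, -0.002]
ft_force: [-0.9, -1.6, -1.0]
grip_width: -0.0
```

```bash
python3 snap.py scene 11 110 290 190 350;  python3 snap.py top 11 120 250 170 310
```

```text
scale 3.3333333333333335
scale 4.615384615384615
```

View pics/scene11.png

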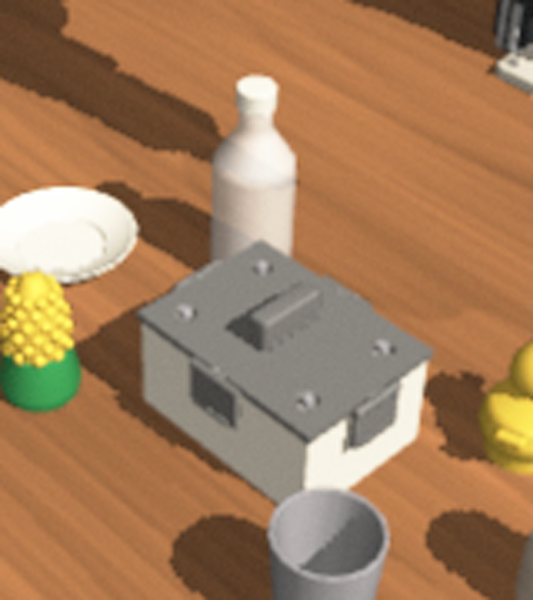

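View pics/top11.png

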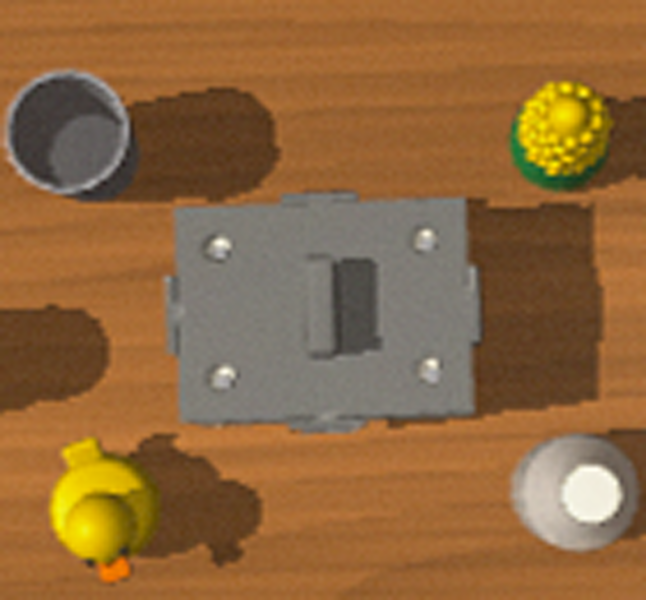

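```bash
python3 - <<'E'
from h import *
def tri(n,tl,sc):
    t=np.load(f"top{n}.npz");s=np.load(f"scene{n}.npz")
    for a,b in zip(tl,sc):
        o1,d1=ray(t,*a);o2,d2=ray(s,*b);k=np.linalg.lstsq(np.c_[d1,-d2],o2-o1,rcond=None)[0]
        p,q=o1+d1*k[0],o2+d2*k[1];print(n,((p+q)/2).round(4),"gap",np.linalg.norm(p-q).round(4))
T=lambda x,y:(x/4.6154-.5+170,y/4.6154-.5+120); S=lambda x,y:(x/3.3333-.5+190,y/3.3333-.5+110)
t=np.load("top11.npz")["pixels"];s=np.load("scene11.npz")["pixels"]
c=[(176,210),(467,198),(474,412),(182,423)]
E=[edge(t,T(*c[i]),T(*c[(i+1)%4]),skip=[(.3,.7)],half=2) for i in range(4)]
tc=[isect(E[3],E[0]),isect(E[0],E[1]),isect(E[1],E[2]),isect(E[2],E[3])]
d=[(305,437),(140,314),(262,241),(432,350)]
F=[edge(s,S(*d[i]),S(*d[(i+1)%4]),skip=[(.2,.75)],half=2) for i in range(4)]
scn=[isect(F[3],F[0]),isect(F[0],F[1]),isect(F[1],F[2]),isect(F[2],F[3])]
tri(11,tc,scn)
W=np.array([onz(np.load("top11.npz"),*p,.08) for p in tc]);print(W.mean(0));u=W[0]+W[3]-W[1]-W[2];print(np.arctan2(-u[0],u[1]))
E
python3 - <<'E'
import numpy as np,cv2
a=np.load('scene11.npz')['pixels'][180:265,225:330,::-1];cv2.imwrite('pics/s11z.png',cv2.resize(a,None,fx=7,fy=7,interpolation=cv2.INTER_CUBIC))
E
```

```text
11 [0.6057 0.1611 0.0833] gap 0.0015
11 [0.6059 0.0109 0.0816] gap 0.0018
11 [0.4949 0.0097 0.0816] gap 0.0003
11 [0.4938 0.1615 0.0826] gap 0.0012
[0.55045496 0.08579796 0.08      ]
0.006293656485763972
```

View pics/s11z.png

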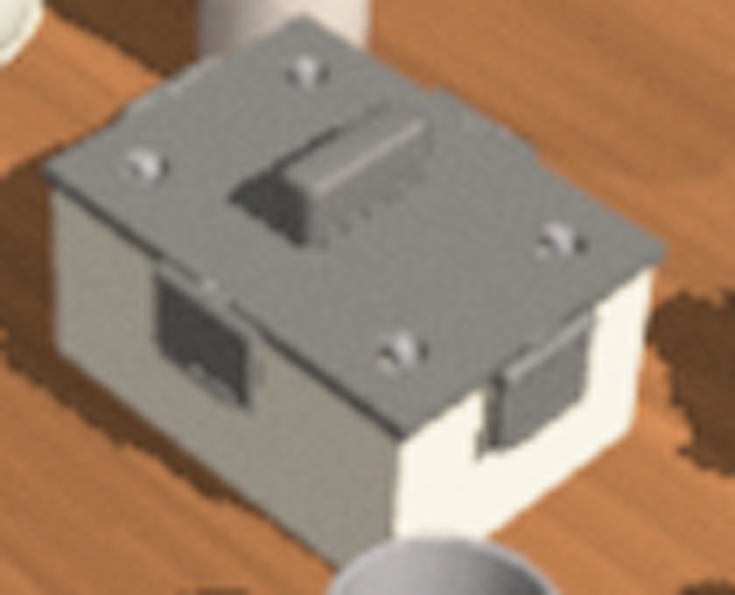

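```bash
python3 -c "
from workcell import bot
print(bot.job_done())"
```

```text
the job is handed in; nothing more can be done
None
```

The lid is seated on the box rim and all four clips are down; I handed the job in at about 18.6 s of the 64 s allowed.

**Seating the lid:** I gripped the lid by its handle, slid it about 16 mm and turned it about 0.095 rad. It then came down 7 mm onto the rim with all four clips still open. I pushed the clips down one at a time with the shut fingers: +x, +y, -y, then -x. Each push went to the hard stop, at about 9 to 19 N.

**Last checks:**
- **Pins:** they show in all four holes in both camera views.
- **Lid position:** it is level, with yaw about 0.006 rad. Its centre measures about 2 mm from my first measurement of the box, and the holes allow only 2.5 mm of play.
- **Clips:** the +x and +y clips hang down in the scene view. The -x and -y clips are hidden there, so I judged them from the top view (about 5 to 6 mm past the lid edge, as closed clips should show) and from the stop force.
- **Bystanders:** the cup, duck, corn, bottle and saucer look unmoved in the final pictures. The jar was outside or at the edge of those crops, so I didn't check it; the arm stayed well away from it.
- **Arm:** it is parked clear of everything.

**One disagreement:** combining the two views puts the lid's top at 82 to 83 mm, against 80 mm for a seated lid. I put this down to the 2 mm calibration error, because an unseated lid would sit at 87 mm.

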